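Stack two bur cases on the sloping bench rack

ROBOT

A 6-joint arm with a two-finger parallel gripper is mounted at the origin on the work surface. World frame = base frame: x ahead of the robot, y to its left, z up, the work surface at z = 0. Lengths are in mm, angles in rad, forces in N, time in s.
With the tool pointing down it reaches from about 275 to 975 mm from the base axis. Payload 8.4 kg.
Tool frame: the origin (TCP) lies at the very end of the fingers, on their centre line; the grasp point (between the pads) lies 19 mm behind it; z points along the fingers, y is the line along which they close (so a half turn about z gives the same grasp; the last joint's range is limited). The gripper opens to 92 mm and grips with 3 to 60 N. Pads are 20 mm wide; open, the fingers measure 128 mm over their backs; the gripper's body (75 mm by 189 mm) begins 69 mm behind the grasp point.
Start: joints at [1.168, 0.353, 1.633, -0, 1.155, -0.002], TCP at [243.846, 575.471, 214.583] pointing down, gripper open.
Joint ranges: [-2.63, 2.63], [-0.92, 2.1], [0.06, 2.66], [-1.3, 4.44], [0, 2.69], [-3.02, 3.02]. Speed limits (rad/s): [2.22, 2.22, 2.79, 3.14, 3.14, 3.14].

INTERFACE

Orientations are given as a unit quaternion [w, x, y, z].
In Python, from cell import bot, imaging gives the robot as it stands.
- The arm moves only by the tool move_arm, never from a script. Its argument "commands" is a list of rows, each a list of 7 numbers: the shift along the world's x, y, z each as a share of 0.15 m, from -1 to 1, then the turn, a rotation vector about the world's x, y, z each as a share of 45 degrees, from -1 to 1, then the closure, from -1 (fully open) to 1 (shut). In form: [[tx, ty, tz, wx, wy, wz, hand], ...]. A call has 1 to 5 rows; each row is the pose to reach, as a shift and turn from the pose commanded when the call began; what a row does not reach only later rows make up. A row lasts 1/10 s, in which the tool goes at most 50 mm and 8.59 degrees, less where a joint would pass 70% of its speed; a pose out of reach is approached as far as the arm can. A call with a number of a shift or a turn outside -1 to 1 is refused whole. A call with a gripper value outside its range is refused whole. The fingers move at their own pace and stop on an object; "force" is the grip in N (left out, the last holds). Time passes only in rows, so rows that repeat a pose let the fingers close. It gives the time, the measured TCP pose, the force, the opening and the grip force at its end, in the units of the state.
- bot.get_obs(): the state, without advancing time (a new reading comes with each control period).
- imaging.get_image(name): name is "side" or "top"; returns a dict with "image" (384x512x3 uint8, red, green, blue), "camera_matrix" (3x3 intrinsics, pixels), "k1" (the pictures are not rectified: a ray, as slopes to the right and down, at radius r is drawn at 1 + k1 r^2 times it, then the intrinsics apply), "view" (4x4, takes a point from world to camera coordinates). Camera axes: x right, y down, z forward; pixel columns grow to the right and rows downward; lengths in mm; the calibration is good to about 2 mm. A picture is of the moment at which its call begins. There is no depth.
- bot.close_job(): hands the job in; it is judged then, once.
The state is a dict: "clock": time; "joints": joint angles; "qvel": joint speeds; "joint_efforts": joint torques, N m; "tcp_pos": TCP position; "tool_rot": TCP orientation; "contact_force": force on the tool from outside, world axes, zero at the start; "wrist_torque": the same for the moment, N m; "opening": finger opening in mm; "finger_force": force on a finger pad.
Only numpy, scipy, OpenCV 4.12 (cv2) and the standard library are available. Lean on these libraries where they do the work, as an engineer would, in place of code of your own. Each camera call takes 0.05 s, during which the arm holds its last target. There are 200 camera calls.

TASK

Put both metal cases away on the sloping rack, one on the other: the longer one flat on the sloping board, the shorter one flat on top of it, both lying lengthwise up the slope, in the middle of the board, each with its end right against the backstop. The shorter case stands on edge in its slotted stand: lift it out, lay it flat on the bench and let go of it, then take it again by its long narrow sides to stack it. Leave the steel block, the jar and the brush alone.

Things in the scene. Friction and masses are not known exactly. Their poses are not given: they have to be found in the camera images.
- rack: Fixed wooden rack: a board 180 x 100 mm inclined 20 degrees, no side walls, and square to it at its low end, on the side nearer the robot, a backstop 76 mm high (its top 101 mm above the bench; high end of the board 92 mm). Origin: centre of its 200 x 100 mm base on the bench; x level, from backstop to high end; y across; z up.
- rack_seat (a point): Middle of the inner corner line where the sloping board meets the backstop, on both surfaces (30 mm above the bench). x runs up the slope, away from the backstop, y across the slope, z out of the sloping board (square to it).
- long_case: Plain aluminium case, 130 x 58 x 34 mm, 0.3 to 0.55 kg, lying flat on the bench, loose. Origin: centre of its underside; x along its 130 mm, y along its 58 mm, z (up) along its 34 mm. Grip it across the 58 mm. Either way up or round will do. Once it is taken, its place on the bench is free.
- long_center (a point): Centre of the long case; axes as the case.
- short_case: Plain aluminium case, 105 x 58 x 30 mm, 0.2 to 0.4 kg, loose, at first on its long edge in the stand's slot. Origin: centre of that edge; x along its 105 mm, y its 30 mm thickness, z its 58 mm (up at first). On the bench it stands on edge by itself and falls flat if pushed sideways near its top. Any face or end may be turned up or round. Neither case slides down the slope by itself.
- short_center (a point): Centre of the short case, 29 mm above its origin along its z; axes as the case.
- stand: Fixed wooden stand, 90 x 60 mm, its slot 36 mm wide along x between two lips whose tops are 22 mm above the bench; slot floor 8 mm above the bench. Origin: centre of its underside; z up. Stands on one side of the rack (left or right), the long case on the other.
- bench_block: Bystander: steel block 65 x 65 x 22 mm on the bench; origin at the centre of its underside.
- jar: Bystander: small closed jar, 48 mm across, 55 mm high; origin at the centre of its underside.
- brush: Bystander: brush 160 mm long lying on the bench, along its x; origin at the underside of its middle.
Mind the look-alikes: they are no part of the job. Leave any blue or turquoise look-alike of the long_case alone.

How it is judged (in metres and radians):
On the way:
1. The short case, taken out of its stand, lies flat on the bench, let go ((angle between short_case's own y axis and vertical below 0.1 rad or angle between short_case's own y axis and vertical above 3.04 rad) and height (world z) of short_center between 0.011 and 0.019 m and contact force between short_case and the fingers below 0.05 N and linear speed of short_case below 0.01 m/s and angular speed of short_case below 0.1 rad/s), for 0.2 s.
At the end, for the whole second after the job is handed in: Long case flat on the sloping board and short case flat on top of it (each within 0.09 rad and about 3 mm of resting flat, lengthwise up the slope within 0.09 rad), each with its end within 4 mm of the backstop and its centre within 12 mm of the middle line of the board; both at rest and released (x of long_center in the frame of rack_seat between 0.062 and 0.069 m and y of long_center in the frame of rack_seat between -0.012 and 0.012 m and z of long_center in the frame of rack_seat between 0.014 and 0.02 m and angle between the x axis of each of long_case, short_case and the x axis of rack_seat, either way round below 0.09 rad and angle between the z axis of long_case and the z axis of rack_seat, either way round below 0.09 rad and x of short_center in the frame of rack_seat between 0.0495 and 0.0565 m and y of short_center in the frame of rack_seat between -0.012 and 0.012 m and z of short_center in the frame of rack_seat between 0.0455 and 0.0525 m and angle between the y axis of short_case and the z axis of rack_seat, either way round below 0.09 rad and contact force between short_case and long_case above 0.3 N and linear speed of each of long_case, short_case below 0.01 m/s and angular speed of each of long_case, short_case below 0.1 rad/s); the robot touches nothing.
It fails at once if A bystander (block, jar or brush) is moved by more than 20 mm (distance of any of bench_block, jar, brush from where it was at the start of the episode above 0.02 m).
It also fails if it takes over 72 s, if anything falls off the work surface, if the arm or the gripper's body presses on something with over 40 N, if the wrist force passes 120 N, or if a joint passes its speed limit or range.

## Working session

There is one attempt and no reset: what is moved stays moved. The work goes in short steps, Python scripts to look and compute and a tool call to move; the robot and the scene stay as the last step left them, time stands still between calls to the robot, and variables do not carry over. Pictures are saved under pics/ and viewed, at most 10 in all, crops included, and the job is handed in when it is done.

Besides the shell and the picture viewer there is one more tool, called after ">>>" by a JSON object that holds its "method" and its "body", one argument or row to a line. move_arm: Moves the arm, as the interface text tells. Shift numbers are shares of 0.15 m and turn numbers shares of 45 degrees, none past 1 either way. Its arguments: {"type":"object","properties":{"commands":{"type":"array"},"force":{"type":"number"}},"required":["commands"]}

```bash
mkdir -p pics
cat > h.py <<'E'
import numpy as np, cv2
from cell import bot, imaging
def snap(n,f):
    d=imaging.get_image(n); cv2.imwrite(f,d['image'][:,:,::-1]); np.savez(f+'.npz',**{k:d[k] for k in('camera_matrix','k1','view')}); return d
def ray(d,u,v):
    K=np.array(d['camera_matrix']);V=np.array(d['view'])
    k=float(d['k1'])
    p=cv2.undistortPoints(np.array([[[u,v]]],float),K,np.array([k,0,0,0,0.]))[0,0]
    # drawn at (1+k1 r^2) times
    R=V[:3,:3];c=-R.T@V[:3,3];return c,R.T@np.array([p[0],p[1],1])
def atz(d,u,v,z):
    c,r=ray(d,u,v);return c+r*(z-c[2])/r[2]
def proj(d,P):
    V=np.array(d['view']);q=V[:3,:3]@np.array(P,float)+V[:3,3];s=q[:2]/q[2];s=s*(1+float(d['k1'])*(s@s));K=np.array(d['camera_matrix']);return (K[:2,:2]@s+K[:2,2])
def tri(d1,p1,d2,p2):
    c1,r1=ray(d1,*p1);c2,r2=ray(d2,*p2);A=np.stack([r1,-r2],1);t=np.linalg.lstsq(A,c2-c1,rcond=None)[0];a=c1+r1*t[0];b=c2+r2*t[1];return (a+b)/2,np.linalg.norm(a-b)
E
python3 - <<'E'
from h import *
for n in('side','top'):
    d=snap(n,f'pics/{n}0.png');V=d['view'];print(n,np.round(-V[:3,:3].T@V[:3,3]),d['k1'],d['camera_matrix'][0])
a=[cv2.imread(f'pics/{n}0.png') for n in('top','side')]
cv2.imwrite('pics/v0.png',cv2.resize(a[0],(800,600),interpolation=cv2.INTER_CUBIC))
cv2.imwrite('pics/v1.png',cv2.resize(a[1],(800,600),interpolation=cv2.INTER_CUBIC))
print(bot.get_obs())
E
```

```text
side [  63. -713.  652.] 0.019319023268863377 [415.28718466   0.         258.05384842]
top [ 436.   12. 1100.] -0.026849952121966544 [397.55724738   0.         257.09183668]
{'clock': 0.1, 'joints': array([ 1.16761897e+00,  3.53575404e-01,  1.63404642e+00, -1.05582256e-05,
        1.15517310e+00, -2.44769657e-03]), 'qvel': array([ 2.43746105e-04, -4.98227092e-04, -2.25444574e-03,  1.16842049e-03,
       -1.40639913e-05,  1.08660302e-03]), 'joint_efforts': array([ 9.11923726e-04, -5.94900656e+01, -3.34927940e+01,  7.00433669e-02,
        1.83483353e-02, -2.02876691e-05]), 'tcp_pos': array([243.66832164, 575.0767515 , 213.94664263]), 'tool_rot': array([-1.16353590e-04,  1.99024748e-01,  9.79994280e-01, -5.89783739e-04]), 'contact_force': array([ 0.50433842, -0.80141733,  0.93516674]), 'wrist_torque': array([-0.01074159, -0.00843429, -0.01986937]), 'finger_force': 0.0, 'opening': 91.8978899288475}
```

View pics/v0.png

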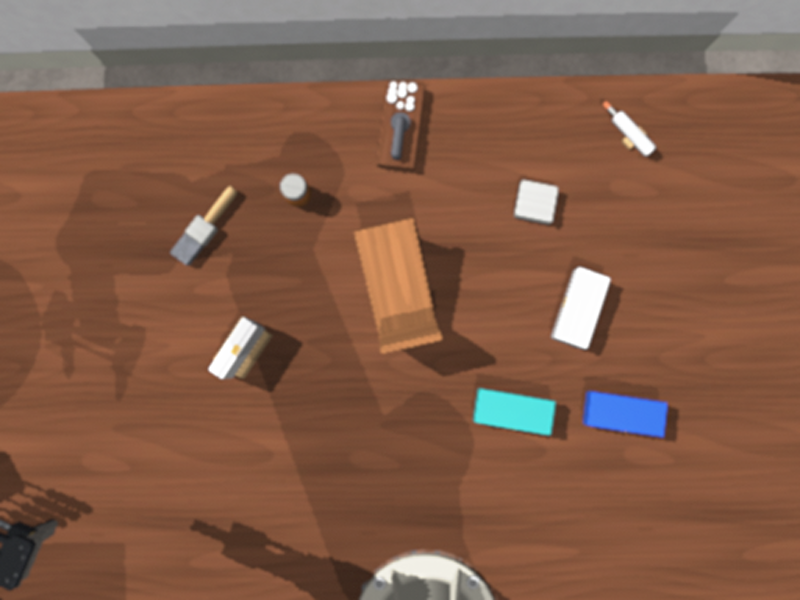

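View pics/v1.png

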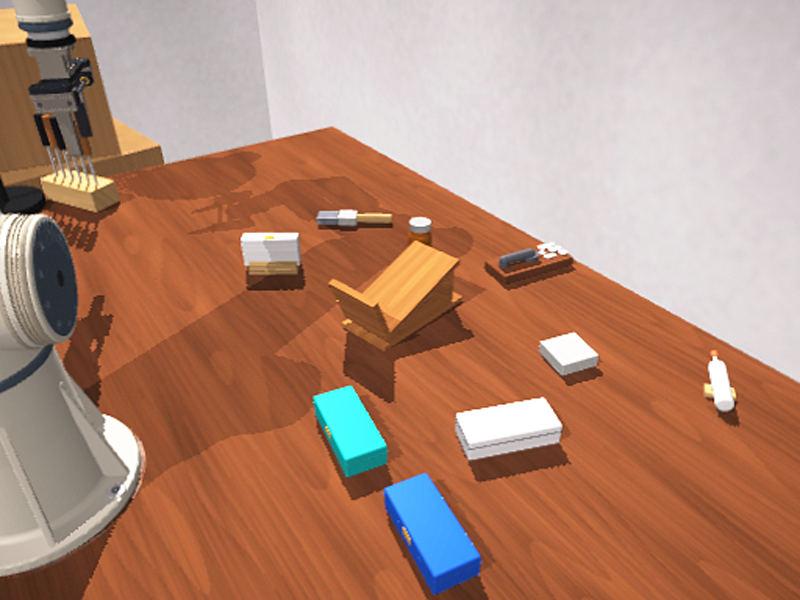

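The top view (800 px scale) shows three candidates for the long case: white at (582,307), turquoise at (515,411) and blue at (626,413). I choose the white one, since the blue and turquoise are look-alikes. The short case is at (238,348) in its stand, and the rack is at (398,285) with its backstop low at (410,330). The steel block is at (537,202), the jar at (293,187) and the brush at (205,225).

Run:
```python
from h import *
t=cv2.imread('pics/top0.png');D=np.load('pics/top0.png.npz')
hsv=cv2.cvtColor(t,cv2.COLOR_BGR2HSV)
m=((hsv[:,:,1]<60)&(hsv[:,:,2]>170)).astype(np.uint8)
for nm,(u,v),z in(('long',(372,196),34),('short',(152,223),66),('block',(343,129),22)):
    w=np.zeros_like(m);w[v-40:v+40,u-40:u+40]=m[v-40:v+40,u-40:u+40]
    n,l,s,c=cv2.connectedComponentsWithStats(w);k=1+np.argmax(s[1:,4])
    cs,_=cv2.findContours((l==k).astype(np.uint8),cv2.RETR_EXTERNAL,cv2.CHAIN_APPROX_NONE)
    P=np.array([atz(D,*p[0],z)[:2] for p in cs[0]],np.float32)
    r=cv2.minAreaRect(P);print(nm,np.round(r[0],1),np.round(r[1],1),round(r[2],1),np.round(cv2.boxPoints(r)).tolist())
    print(' px',[np.round(proj(D,[*b,z]),1).tolist() for b in cv2.boxPoints(r)])
def c(u,v,w,h,s): return cv2.resize(t[v-h//2:v+h//2,u-w//2:u+w//2],None,fx=s,fy=s,interpolation=cv2.INTER_CUBIC)
A=c(255,183,66,100,6);B=np.vstack([c(152,223,66,50,6),c(372,196,66,50,6)]);cv2.imwrite('pics/v2.png',np.hstack([A,B]))
```

```text
long [ 538.2 -275.1] [ 65.  132.8] 68.6 [[464.0, -281.0], [588.0, -330.0], [612.0, -269.0], [488.0, -221.0]]
 px [[375.1, 223.7], [390.9, 177.4], [368.0, 169.1], [352.0, 215.2]]
short [477.2 317.8] [ 32.3 106.4] 57.2 [[424.0, 333.0], [513.0, 275.0], [531.0, 303.0], [441.0, 360.0]]
 px [[142.1, 242.9], [164.3, 208.3], [154.1, 201.8], [131.9, 236.3]]
block [ 730.1 -208.1] [67.2 66. ] 77.5 [[691.0, -234.0], [755.0, -248.0], [770.0, -183.0], [705.0, -168.0]]
 px [[352.7, 141.9], [356.9, 119.1], [333.1, 114.4], [328.8, 137.2]]
```

View pics/v2.png

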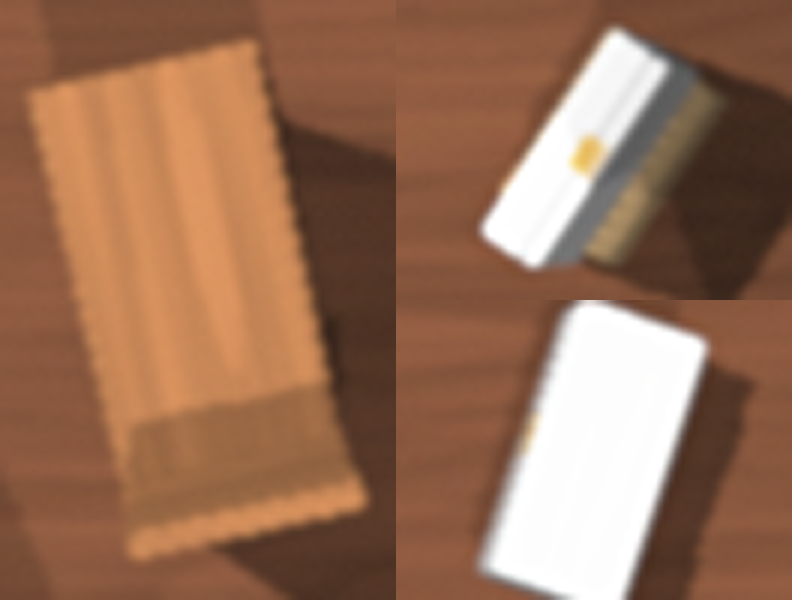

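The crop confirms the white case, about 133x65 mm, and the short case standing on edge in its stand. The rack's high-end corners are at crop (30,92) and (255,40). The inner top edge of the backstop runs roughly from (130,530) to (358,482).

Run:
```python
from h import *
from scipy.optimize import least_squares
D=np.load('pics/top0.png.npz');S=np.load('pics/side0.png.npz')
c,s=np.cos(np.radians(20)),np.sin(np.radians(20))
loc=np.array([[180*c,50,30+180*s],[180*c,-50,30+180*s],[-76*s,50,30+76*c],[-76*s,-50,30+76*c]])
px=np.array([[30/6+222,92/6+133],[255/6+222,40/6+133],[130/6+222,530/6+133],[358/6+222,482/6+133]])
spx=np.array([[420,242],[459,262]])*.64   # side: high corners far(left,+y) , near
def w(p,l): C,S_=np.cos(p[2]),np.sin(p[2]);return [p[0]+C*l[0]-S_*l[1],p[1]+S_*l[0]+C*l[1],l[2]]
def f(p): return np.concatenate([proj(D,w(p,l))-q for l,q in zip(loc,px)]+[proj(S,w(p,l))-q for l,q in zip(loc,spx)])
r=least_squares(f,[450,0,.2],loss='soft_l1');print(r.x,np.degrees(r.x[2]),np.round(f(r.x),1))
# short: check in side view predicted corners (box 424..531), long top corners in 800 scale
for n,P in(('short',[[424,333,66],[513,275,66],[531,303,66],[441,360,66],[424,333,8],[513,275,8]]),('long',[[464,-281,34],[588,-330,34],[612,-269,34],[488,-221,34],[488,-221,0]])):
    print(n,[np.round(proj(S,p)/.64).tolist() for p in P])
```

```text
[5.08764943e+02 2.32201970e+01 1.98565033e-01] 11.376938344701632 [ 0.5 -0.3  0.8  0.1 -0.6  0.3  0.4 -0.2 -2.7 -0.9  0.3 -1.2]
short [[239.0, 241.0], [297.0, 240.0], [298.0, 231.0], [242.0, 233.0], [244.0, 267.0], [300.0, 266.0]]
long [[467.0, 444.0], [563.0, 426.0], [543.0, 393.0], [452.0, 409.0], [451.0, 427.0]]
```

>>> {"method": "move_arm", "body": {
  "commands": [
    [0.78,-0.86,-0.1,0,0,-0.22,-1],
    [0.78,-0.86,-0.1,0,0,-0.22,-1],
    [0.78,-0.86,-0.1,0,0,-0.22,-1],
    [0.78,-0.86,-0.1,0,0,-0.22,-1],
    [0.78,-0.86,-0.1,0,0,-0.22,-1]
  ]
}}

```text
clock: 0.6
tcp_pos: [362.4, 443.8, 199.0]
tool_rot: [0.0, 0.284, 0.959, -0.001]
contact_force: [-0.1, 0.4, 0.1]
opening: 92.1
finger_force: 0.0
```

>>> {"method": "move_arm", "body": {
  "commands": [
    [0.78,-0.86,-0.4,0,0,0,-0.6],
    [0.78,-0.86,-0.4,0,0,0,-0.6],
    [0.78,-0.86,-0.4,0,0,0,-0.6],
    [0.78,-0.86,-0.4,0,0,0,-0.6],
    [0.78,-0.86,-0.4,0,0,0,-0.6]
  ]
}}

```text
clock: 1.1
tcp_pos: [478.7, 315.3, 137.9]
tool_rot: [-0.001, 0.284, 0.959, -0.001]
contact_force: [-0.4, 0.3, 0.5]
opening: 73.7
finger_force: 0.0
```

>>> {"method": "move_arm", "body": {
  "commands": [
    [-0.01,0.01,-0.4,0,0,0,-0.6],
    [-0.01,0.01,-0.72,0,0,0,-0.6],
    [-0.01,0.01,-0.72,0,0,0,-0.6],
    [-0.01,0.01,-0.72,0,0,0,-0.6],
    [-0.01,0.01,-0.72,0,0,0,-0.6]
  ]
}}

```text
clock: 1.6
tcp_pos: [477.1, 320.5, 33.5]
tool_rot: [0.001, 0.283, 0.959, 0.001]
contact_force: [0.3, -0.0, 1.0]
opening: 73.7
finger_force: 0.0
```

>>> {"method": "move_arm", "body": {
  "commands": [
    [0,0,0,0,0,0,1],
    [0,0,0,0,0,0,1],
    [0,0,0,0,0,0,1],
    [0,0,0,0,0,0,1],
    [0,0,0,0,0,0,1]
  ],
  "force": 25
}}

```text
clock: 2.1
tcp_pos: [476.5, 319.0, 31.9]
tool_rot: [0.0, 0.283, 0.959, 0.0]
contact_force: [-0.5, 0.0, 0.0]
opening: 35.8
finger_force: 0.0
```

>>> {"method": "move_arm", "body": {
  "commands": [
    [0,0,0,0,0,0,1],
    [0,0,0,0,0,0,1],
    [0,0,0,0,0,0,1]
  ]
}}

```text
clock: 2.4
tcp_pos: [476.2, 318.8, 31.7]
tool_rot: [-0.0, 0.283, 0.959, -0.0]
contact_force: [-1.2, -2.6, 4.9]
opening: 29.7
finger_force: 24.9
```

>>> {"method": "move_arm", "body": {
  "commands": [
    [0,0,0.3,0,0,0,1],
    [0,0,0.6,0,0,0,1],
    [0,0,0.6,0,0,0,1],
    [0,0,0.6,0,0,0,1]
  ]
}}

```text
clock: 2.8
tcp_pos: [476.6, 319.2, 121.9]
tool_rot: [0.0, 0.283, 0.959, 0.001]
contact_force: [-0.2, 0.4, -3.8]
opening: 30.0
finger_force: 24.9
```

>>> {"method": "move_arm", "body": {
  "commands": [
    [-0.35,-0.63,0,0,0,0.49,1],
    [-0.35,-0.63,0,0,0,0.49,1],
    [-0.35,-0.63,0,0,0,0.49,1],
    [-0.35,-0.63,0,0,0,0.49,1]
  ]
}}

```text
clock: 3.2
tcp_pos: [421.6, 222.5, 119.7]
tool_rot: [-0.002, 0.094, 0.996, -0.001]
contact_force: [0.4, -0.1, -2.9]
opening: 30.2
finger_force: 24.9
```

>>> {"method": "move_arm", "body": {
  "commands": [
    [-0.35,-0.63,-0.3,0,0,0.5,1],
    [-0.35,-0.63,-0.5,0,0,0.5,1],
    [-0.35,-0.63,-0.6,0,0,0.5,1],
    [-0.35,-0.63,-0.6,0,0,0.5,1],
    [-0.35,-0.63,-0.6,0,0,0.5,1]
  ]
}}

```text
clock: 3.7
tcp_pos: [371.3, 130.1, 30.6]
tool_rot: [-0.001, -0.1, 0.995, -0.0]
contact_force: [1.0, 0.6, -3.4]
opening: 29.9
finger_force: 24.9
```

>>> {"method": "move_arm", "body": {
  "commands": [
    [0,0,0,0,0,0,1],
    [0,0,-0.02,0,0,0,1],
    [0,0,-0.035,0,0,0,1],
    [0,0,-0.045,0,0,0,1],
    [0,0,-0.045,0,0,0,1]
  ]
}}

```text
clock: 4.2
tcp_pos: [371.5, 130.2, 24.9]
tool_rot: [0.0, -0.102, 0.995, 0.0]
contact_force: [-0.9, -0.6, -3.3]
opening: 29.7
finger_force: 24.9
```

>>> {"method": "move_arm", "body": {
  "commands": [
    [0,0,-0.01,0,0,0,1],
    [0,0,-0.01,0,0,0,1],
    [0,0,-0.01,0,0,0,-1],
    [0,0,-0.01,0,0,0,-1],
    [0,0,-0.01,0,0,0,-1]
  ]
}}

```text
clock: 4.7
tcp_pos: [371.5, 130.0, 23.4]
tool_rot: [0.0, -0.102, 0.995, 0.0]
contact_force: [0.9, 0.8, -0.2]
opening: 51.4
finger_force: 0.0
```

>>> {"method": "move_arm", "body": {
  "commands": [
    [0,0,0,0,0,0,-1],
    [0,0,0,0,0,0,-1],
    [0,0,0,0,0,0,-1],
    [0,0,0.08,0,0,0,-1],
    [0,0,0.15,0,0,0,-1]
  ]
}}

```text
clock: 5.2
tcp_pos: [371.1, 129.9, 46.1]
tool_rot: [-0.0, -0.102, 0.995, -0.0]
contact_force: [-0.1, 0.4, -0.7]
opening: 91.2
finger_force: 0.0
```

Run:
```python
from h import *
o=bot.get_obs();print(o['clock'],o['tcp_pos'],o['opening'],o['contact_force'])
d=snap('side','pics/s1.png');print(proj(d,[370,130,30]))
u,v=proj(d,[370,130,40]).astype(int);t=cv2.imread('pics/s1.png')[max(v-60,0):v+40,max(u-75,0):u+75]
cv2.imwrite('pics/v3.png',cv2.resize(t,None,fx=4,fy=4,interpolation=cv2.INTER_CUBIC))
```

```text
5.2 [371.09599097 129.88858795  46.09505788] 91.2294501059971 [-0.11218647  0.40156756 -0.66551209]
[167.52223891 203.61493046]
```

View pics/v3.png

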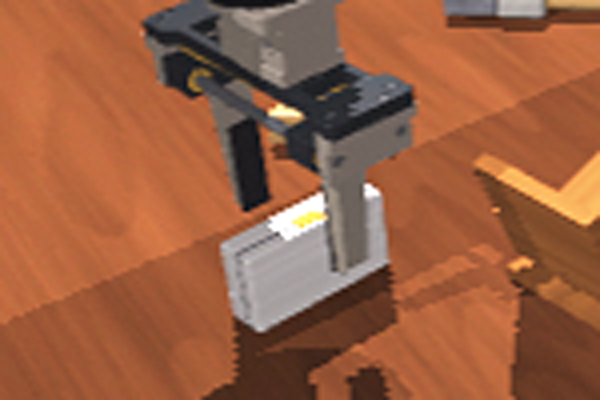

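The case stands on edge between the open fingers, crop about (300,250). I push it over to the left, near its top.

>>> {"method": "move_arm", "body": {
  "commands": [
    [-0.03,0.15,0.02,0,0,0,-1],
    [-0.04,0.2,0.02,0,0,0,-1],
    [-0.055,0.27,0.02,0,0,0,-1],
    [-0.068,0.33,0.02,0,0,0,-1],
    [-0.082,0.4,0.02,0,0,0,-1]
  ]
}}

```text
clock: 5.75
tcp_pos: [358.7, 190.5, 48.6]
tool_rot: [-0.0, -0.102, 0.995, -0.0]
contact_force: [0.9, -0.1, -0.0]
opening: 91.5
finger_force: 0.0
```

>>> {"method": "move_arm", "body": {
  "commands": [
    [-0.008,0.04,0,0,0,0,-1],
    [-0.014,0.07,0,0,0,0,-1],
    [-0.014,0.07,0,0,0,0,-1],
    [-0.014,0.07,0.2,0,0,0,-1],
    [-0.014,0.07,0.4,0,0,0,-1]
  ]
}}

```text
clock: 6.25
tcp_pos: [356.0, 199.8, 108.9]
tool_rot: [-0.001, -0.102, 0.995, -0.001]
contact_force: [1.6, 0.4, -0.8]
opening: 92.0
finger_force: 0.0
```

Run:
```python
from h import *
o=bot.get_obs();print(o['clock'],o['tcp_pos'],o['opening'],o['contact_force'])
d=snap('side','pics/s2.png')
u,v=proj(d,[370,170,40]).astype(int);t=cv2.imread('pics/s2.png')[max(v-60,0):v+40,max(u-75,0):u+75]
cv2.imwrite('pics/v4.png',cv2.resize(t,None,fx=4,fy=4,interpolation=cv2.INTER_CUBIC))
```

```text
6.25 [356.04399538 199.80212448 108.86978562] 91.97019980267362 [ 1.55414831  0.4389426  -0.77981542]
```

View pics/v4.png

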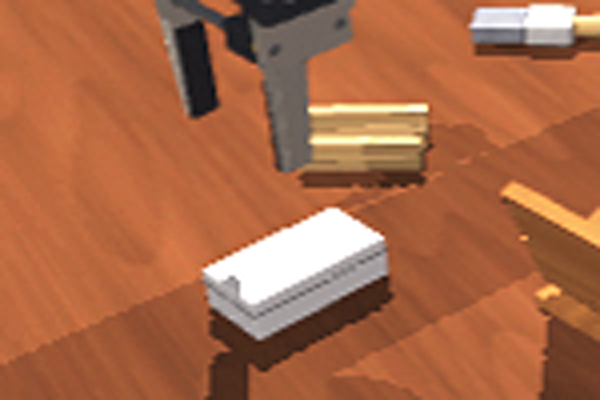

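The short case lies flat (crop centre about (295,270)), let go. Next the long case.

>>> {"method": "move_arm", "body": {
  "commands": [
    [0.1,-0.5,0.75,0,0,-0.2,-1],
    [0.2,-0.8,0.75,0,0,-0.37,-1],
    [0.2,-0.8,0.75,0,0,-0.37,-1],
    [0.2,-0.8,0.75,0,0,-0.37,-1],
    [0.2,-0.8,0.75,0,0,-0.37,-1]
  ]
}}

```text
clock: 6.8
tcp_pos: [388.4, 78.9, 223.0]
tool_rot: [0.002, 0.045, 0.999, 0.0]
contact_force: [-0.4, -0.2, 0.4]
opening: 92.1
finger_force: 0.0
```

>>> {"method": "move_arm", "body": {
  "commands": [
    [0.2,-0.8,0,0,0,-0.36,-1],
    [0.2,-0.8,0,0,0,-0.36,-1],
    [0.2,-0.8,0,0,0,-0.36,-1],
    [0.2,-0.8,0,0,0,-0.36,-1]
  ]
}}

```text
clock: 7.2
tcp_pos: [417.0, -41.0, 220.2]
tool_rot: [-0.001, 0.185, 0.983, -0.0]
contact_force: [-0.6, 0.5, -0.5]
opening: 92.2
finger_force: 0.0
```

>>> {"method": "move_arm", "body": {
  "commands": [
    [0.4,-0.8,0,0,0,0,-1],
    [0.4,-0.8,0,0,0,0,-1],
    [0.4,-0.8,0,0,0,0,-1],
    [0.4,-0.8,0,0,0,0,-1]
  ]
}}

```text
clock: 7.6
tcp_pos: [478.4, -160.9, 220.2]
tool_rot: [-0.0, 0.184, 0.983, -0.0]
contact_force: [1.1, 0.3, 0.8]
opening: 92.3
finger_force: 0.0
```

>>> {"method": "move_arm", "body": {
  "commands": [
    [0.4,-0.78,-0.7,0,0,0,-1],
    [0.4,-0.78,-0.7,0,0,0,-1],
    [0.4,-0.78,-0.7,0,0,0,-1],
    [0.4,-0.78,-0.7,0,0,0,-1],
    [0.4,-0.78,-0.7,0,0,0,-1]
  ]
}}

```text
clock: 8.1
tcp_pos: [536.1, -275.0, 113.2]
tool_rot: [-0.002, 0.184, 0.983, 0.001]
contact_force: [-0.5, -1.4, -0.3]
opening: 91.6
finger_force: 0.0
```

Run:
```python
from h import *
d=snap('top','pics/t2.png');t=cv2.imread('pics/t2.png');D=d
hsv=cv2.cvtColor(t,cv2.COLOR_BGR2HSV);m=((hsv[:,:,1]<60)&(hsv[:,:,2]>170)).astype(np.uint8)
u,v=proj(D,[361,173,30]).astype(int)
w=np.zeros_like(m);w[v-40:v+40,u-40:u+40]=m[v-40:v+40,u-40:u+40]
n,l,s,c=cv2.connectedComponentsWithStats(w);k=1+np.argmax(s[1:,4])
cs,_=cv2.findContours((l==k).astype(np.uint8),cv2.RETR_EXTERNAL,cv2.CHAIN_APPROX_NONE)
P=np.array([atz(D,*p[0],30)[:2] for p in cs[0]],np.float32);print(cv2.minAreaRect(P))
o=bot.get_obs();print(o['clock'],o['tcp_pos'],o['tool_rot'])
a=t[v-40:v+40,u-45:u+45];u,v=proj(D,[537,-277,34]).astype(int);b=t[v-40:v+40,u-45:u+45]
cv2.imwrite('pics/v5.png',cv2.resize(np.hstack([a,b]),None,fx=4,fy=4,interpolation=cv2.INTER_CUBIC))
```

```text
((365.4844970703125, 175.96078491210938), (105.55513000488281, 58.41687774658203), 11.571897506713867)
8.15 [ 536.09393153 -274.37155914  114.59996631] [-1.79030688e-03  1.83648322e-01  9.82990041e-01  8.17060301e-04]
```

View pics/v5.png

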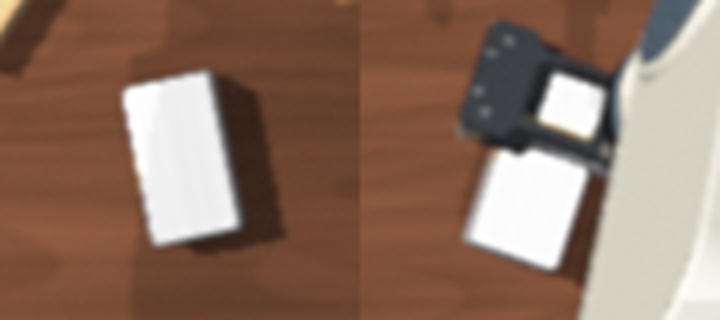

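The short case lies flat at (365,176), yaw 11.6°. The gripper is above the white long case.

>>> {"method": "move_arm", "body": {
  "commands": [
    [0.01,-0.013,-0.3,0,0,0,-1],
    [0.01,-0.013,-0.55,0,0,0,-1],
    [0.01,-0.013,-0.7,0,0,0,-1],
    [0.01,-0.013,-0.7,0,0,0,-1],
    [0.01,-0.013,-0.7,0,0,0,1]
  ]
}}

```text
clock: 8.65
tcp_pos: [538.8, -277.1, 12.5]
tool_rot: [0.0, 0.183, 0.983, 0.0]
contact_force: [-0.4, 0.3, 0.4]
opening: 85.7
finger_force: 0.0
```

>>> {"method": "move_arm", "body": {
  "commands": [
    [0,0,0,0,0,0,1],
    [0,0,0,0,0,0,1],
    [0,0,0,0,0,0,1],
    [0,0,0,0,0,0,1],
    [0,0,0,0,0,0,1]
  ],
  "force": 30
}}

```text
clock: 9.15
tcp_pos: [539.0, -278.8, 12.4]
tool_rot: [0.001, 0.184, 0.983, -0.0]
contact_force: [-0.6, 2.0, 6.9]
opening: 57.6
finger_force: 30.0
```

>>> {"method": "move_arm", "body": {
  "commands": [
    [0,0,0,0,0,0,0],
    [0,0,0,0,0,0,0],
    [0,0,-0.037,0,0,0,0],
    [0,0,-0.037,0,0,0,0],
    [0,0,-0.037,0,0,0,1]
  ]
}}

```text
clock: 9.65
tcp_pos: [540.5, -279.3, 9.0]
tool_rot: [0.002, 0.184, 0.983, -0.0]
contact_force: [-2.6, 3.1, 25.0]
opening: 57.7
finger_force: 30.0
```

>>> {"method": "move_arm", "body": {
  "commands": [
    [0,0,0,0,0,0,1],
    [0,0,0,0,0,0,1],
    [0,0,0,0,0,0,1],
    [0,0,0,0,0,0,1]
  ]
}}

```text
clock: 10.05
tcp_pos: [540.6, -279.4, 9.0]
tool_rot: [0.002, 0.184, 0.983, -0.0]
contact_force: [-3.3, 3.4, 27.2]
opening: 57.9
finger_force: 30.0
```

>>> {"method": "move_arm", "body": {
  "commands": [
    [0,0,0.3,0,0,0,1],
    [0,0,0.6,0,0,0,1],
    [0,0,1,0,0,0,1],
    [0,0,1,0,0,0,1],
    [0,0,1,0,0,0,1]
  ]
}}

```text
clock: 10.55
tcp_pos: [539.3, -279.0, 157.5]
tool_rot: [0.002, 0.184, 0.983, -0.001]
contact_force: [-0.2, 0.4, -4.2]
opening: 57.4
finger_force: 30.0
```

>>> {"method": "move_arm", "body": {
  "commands": [
    [0,0.5,0.1,0,0,0.18,1],
    [0,1,0.1,0,0,0.36,1],
    [0,1,0.1,0,0,0.36,1],
    [0,1,0.1,0,0,0.36,1],
    [0,1,0.1,0,0,0.36,1]
  ]
}}

```text
clock: 11.05
tcp_pos: [537.1, -127.1, 168.5]
tool_rot: [-0.002, 0.042, 0.999, 0.0]
contact_force: [-1.1, -0.2, -4.1]
opening: 57.8
finger_force: 30.0
```

>>> {"method": "move_arm", "body": {
  "commands": [
    [0,0.3,0,0,0,0.18,1],
    [0,0.6,0,0,0,0.365,1],
    [0,0.8,0,0,0,0.365,1],
    [0,0.8,0,0,0,0.365,1],
    [0,0.8,0,0,0,0.365,1]
  ]
}}

```text
clock: 11.55
tcp_pos: [538.0, -9.2, 169.5]
tool_rot: [-0.001, -0.1, 0.995, -0.0]
contact_force: [0.6, 0.8, -3.0]
opening: 57.8
finger_force: 30.0
```

>>> {"method": "move_arm", "body": {
  "commands": [
    [0.05,0.26,0,0.03,-0.15,0,1],
    [0.05,0.26,0,0.06,-0.3,0,1],
    [0.05,0.26,0,0.088,-0.436,0,1],
    [0.05,0.26,0,0.088,-0.436,0,1],
    [0.05,0.26,0,0.088,-0.436,0,1]
  ]
}}

```text
clock: 12.05
tcp_pos: [545.7, 29.0, 170.6]
tool_rot: [0.171, -0.097, 0.98, 0.017]
contact_force: [0.7, 0.1, -2.4]
opening: 57.9
finger_force: 30.0
```

```bash
cat >> h.py <<'E'
from scipy.spatial.transform import Rotation as Ro
psi=np.radians(11.38);SE=np.array([508.8,23.2,30.])
RK=(Ro.from_euler('z',psi)*Ro.from_euler('y',-np.radians(20))).as_matrix()
def st():
    o=bot.get_obs();q=o['tool_rot'];R=Ro.from_quat([q[1],q[2],q[3],q[0]]).as_matrix()
    print(round(o['clock'],2),'tcp',np.round(o['tcp_pos'],1),'in seat',np.round(RK.T@(o['tcp_pos']-SE),1),'tool axes in seat\n',np.round(RK.T@R,3),'F seat',np.round(RK.T@o['contact_force'],1),o['opening'])
    T=RK@np.diag([-1,1,-1]);e=Ro.from_matrix(T@R.T).as_rotvec();print('rot shares needed',np.round(np.degrees(e)/45,3))
def shift(x,y,z): return np.round(RK@np.array([x,y,z])/150,3)
E
python3 - <<'E'
from h import *
st()
d=snap('side','pics/s3.png');t=cv2.imread('pics/s3.png')
u,v=proj(d,[570,35,80]).astype(int);cv2.imwrite('pics/v6.png',cv2.resize(t[v-60:v+50,u-75:u+75],None,fx=5,fy=5,interpolation=cv2.INTER_CUBIC))
E
```

```text
12.05 tcp [545.7  29.  170.6] in seat [ 83.1  -1.6 119.3] tool axes in seat
 [[-1.     0.001 -0.003]
 [ 0.001  1.    -0.001]
 [ 0.003 -0.001 -1.   ]] F seat [-0.2 -0.1 -2.5] 57.918183483507846
rot shares needed [ 0.001 -0.004  0.001]
```

View pics/v6.png

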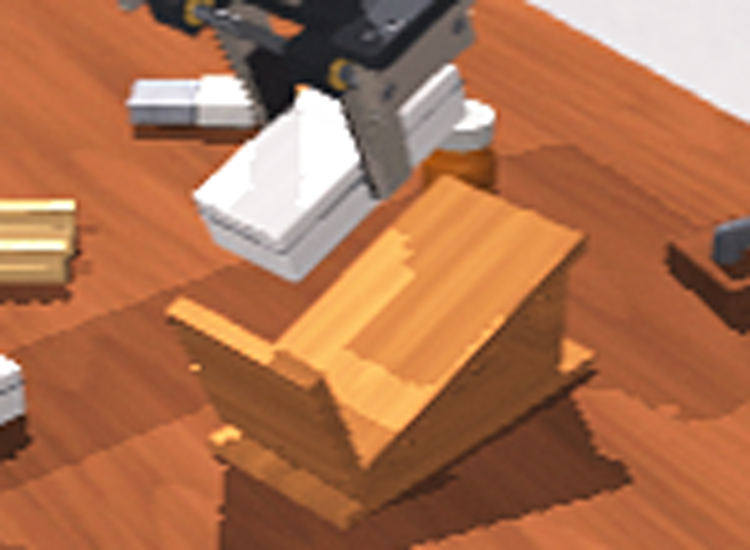

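The case is held parallel to the slope above the board, its lower end at crop about (295,270), clear of the backstop.

Run:
```python
from h import *
print(shift(0,1.5,-60),shift(0,1.5,-98),shift(0,0,-10),shift(-10,0,0))
```

```text
[ 0.132  0.037 -0.376] [ 0.217  0.054 -0.614] [ 0.022  0.004 -0.063] [-0.061 -0.012 -0.023]
```

>>> {"method": "move_arm", "body": {
  "commands": [
    [0.07,0.02,-0.19,0,0,0,1],
    [0.132,0.037,-0.376,0,0,0,1],
    [0.18,0.045,-0.5,0,0,0,1],
    [0.217,0.054,-0.614,0,0,0,1],
    [0.217,0.054,-0.614,0,0,0,1]
  ]
}}

```text
clock: 12.6
tcp_pos: [579.2, 38.5, 76.4]
tool_rot: [0.171, -0.098, 0.98, 0.017]
contact_force: [1.0, 0.4, -3.8]
opening: 57.9
finger_force: 30.0
```

>>> {"method": "move_arm", "body": {
  "commands": [
    [0.004,0.001,-0.012,0,0,0,1],
    [0.009,0.002,-0.025,0,0,0,1],
    [0.013,0.003,-0.038,0,0,0,1],
    [0.015,0.003,-0.044,0,0,0,1],
    [0.015,0.003,-0.044,0,0,0,1]
  ]
}}

```text
clock: 13.1
tcp_pos: [580.8, 39.1, 72.5]
tool_rot: [0.173, -0.098, 0.98, 0.017]
contact_force: [-0.2, -0.3, -4.0]
opening: 57.7
finger_force: 30.0
```

```bash
python3 -c "
from h import *
st()"
```

```text
13.1 tcp [580.8  39.1  72.5] in seat [83.8  1.3 14.7] tool axes in seat
 [[-1.    -0.001  0.001]
 [-0.001  1.     0.   ]
 [-0.001  0.    -1.   ]] F seat [-1.6 -0.3 -3.7] 57.69680569546834
rot shares needed [ 0.     0.001 -0.002]
```

>>> {"method": "move_arm", "body": {
  "commands": [
    [-0.03,-0.006,-0.025,0,0,0,1],
    [-0.056,-0.011,-0.037,0,0,0,1],
    [-0.065,-0.013,-0.04,0,0,0,1],
    [-0.073,-0.0145,-0.043,0,0,0,1],
    [-0.073,-0.0145,-0.043,0,0,0,1]
  ]
}}

```text
clock: 13.6
tcp_pos: [569.6, 36.9, 65.6]
tool_rot: [0.173, -0.098, 0.98, 0.017]
contact_force: [-1.2, 1.0, -3.7]
opening: 57.6
finger_force: 30.0
```

```bash
python3 -c "
from h import *
st()"
```

```text
13.6 tcp [569.6  36.9  65.6] in seat [70.8  1.4 12.1] tool axes in seat
 [[-1.    -0.001  0.   ]
 [-0.001  1.     0.   ]
 [-0.     0.    -1.   ]] F seat [-2.2  1.3 -3.2] 57.58087542935614
rot shares needed [ 0.     0.    -0.002]
```

>>> {"method": "move_arm", "body": {
  "commands": [
    [-0.006,-0.001,-0.002,0,0,0,1],
    [-0.012,-0.002,-0.005,0,0,0,1],
    [-0.018,-0.004,-0.007,0,0,0,1],
    [-0.018,-0.004,-0.007,0,0,0,1]
  ]
}}

```text
clock: 14.0
tcp_pos: [567.8, 36.4, 65.0]
tool_rot: [0.174, -0.098, 0.98, 0.017]
contact_force: [2.0, 1.5, -2.9]
opening: 57.7
finger_force: 30.0
```

>>> {"method": "move_arm", "body": {
  "commands": [
    [-0.006,-0.001,-0.002,0,0,0,1],
    [-0.012,-0.002,-0.005,0,0,0,1],
    [-0.012,-0.002,-0.005,0,0,0,1]
  ]
}}

```text
clock: 14.3
tcp_pos: [567.7, 36.3, 65.1]
tool_rot: [0.175, -0.098, 0.979, 0.017]
contact_force: [6.4, 5.2, -1.7]
opening: 57.8
finger_force: 30.0
```

```bash
python3 -c "
from h import *
st()"
```

```text
14.3 tcp [567.7  36.3  65.1] in seat [68.7  1.2 12.4] tool axes in seat
 [[-1.    -0.001  0.005]
 [-0.001  1.    -0.001]
 [-0.005 -0.001 -1.   ]] F seat [ 6.3  3.9 -4.1] 57.750753004778026
rot shares needed [-0.     0.006 -0.001]
```

>>> {"method": "move_arm", "body": {
  "commands": [
    [0.002,0,-0.006,0,0,0,1],
    [0.004,0.001,-0.013,0,0,0,1],
    [0.006,0.001,-0.018,0,0,0,1],
    [0.006,0.001,-0.018,0,0,0,1]
  ]
}}

```text
clock: 14.7
tcp_pos: [568.7, 36.1, 62.6]
tool_rot: [0.175, -0.098, 0.979, 0.017]
contact_force: [5.9, 0.7, 2.8]
opening: 57.9
finger_force: 30.0
```

```bash
python3 -c "
from h import *
st()"
```

```text
14.7 tcp [568.7  36.1  62.6] in seat [68.7  0.9  9.6] tool axes in seat
 [[-1.    -0.002  0.005]
 [-0.002  1.    -0.001]
 [-0.005 -0.001 -1.   ]] F seat [ 6.5 -0.5  0.6] 57.928385337905425
rot shares needed [ 0.001  0.007 -0.002]
```

>>> {"method": "move_arm", "body": {
  "commands": [
    [0.002,0,-0.006,0,0,0,1],
    [0.002,0,-0.007,0,0,0,1],
    [0.002,0,-0.007,0,0,0,-1],
    [0.002,0,-0.007,0,0,0,-1],
    [0.002,0,-0.007,0,0,0,-1]
  ]
}}

```text
clock: 15.2
tcp_pos: [565.7, 36.1, 59.6]
tool_rot: [0.172, -0.098, 0.98, 0.017]
contact_force: [-0.4, -0.4, 0.1]
opening: 79.9
finger_force: 0.0
```

>>> {"method": "move_arm", "body": {
  "commands": [
    [0,0,0,0,0,0,-1],
    [0,0,0,0,0,0,-1],
    [-0.06,-0.012,0.18,0,0,0,-1],
    [-0.15,-0.03,0.42,0,0,0,-1],
    [-0.25,-0.05,0.7,0,0,0,-1]
  ]
}}

```text
clock: 15.7
tcp_pos: [527.6, 28.5, 164.9]
tool_rot: [0.171, -0.098, 0.98, 0.017]
contact_force: [0.7, -0.6, 0.3]
opening: 91.9
finger_force: 0.0
```

Run:
```python
from h import *
st()
d=snap('side','pics/s4.png');t=cv2.imread('pics/s4.png')
u,v=proj(d,[570,35,60]).astype(int);cv2.imwrite('pics/v7.png',cv2.resize(t[v-55:v+45,u-65:u+65],None,fx=6,fy=6,interpolation=cv2.INTER_CUBIC))
```

```text
15.7 tcp [527.6  28.5 164.9] in seat [ 64.4   1.5 120.1] tool axes in seat
 [[-1.    -0.001 -0.003]
 [-0.001  1.     0.   ]
 [ 0.003  0.    -1.   ]] F seat [ 0.7 -0.7  0.1] 91.89557837201785
rot shares needed [ 0.001 -0.003 -0.002]
```

View pics/v7.png

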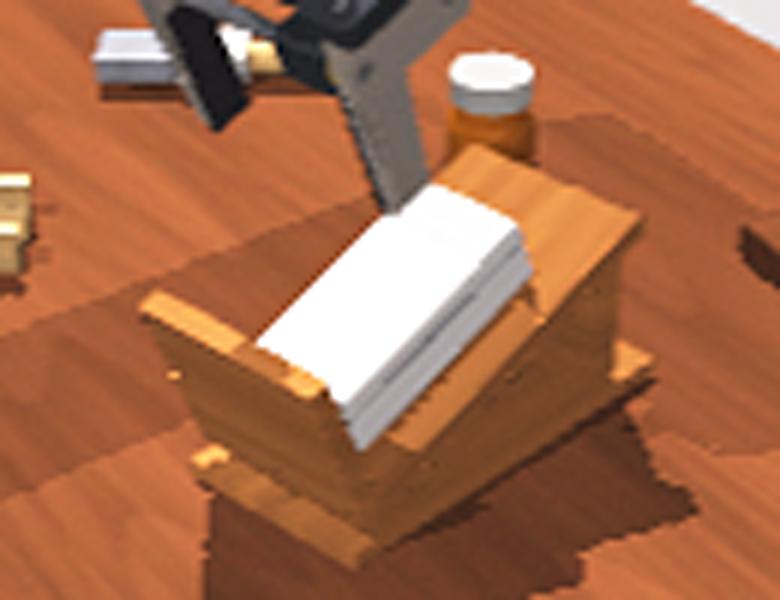

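The long case lies flat on the board against the backstop, its low end at crop about (350,425). Now I go back for the short case.

>>> {"method": "move_arm", "body": {
  "commands": [
    [-0.2,0.2,0.05,-0.03,0.15,0,-1],
    [-0.54,0.49,0.1,-0.088,0.436,0,-1],
    [-0.54,0.49,0.1,-0.088,0.436,0,-1],
    [-0.54,0.49,0.1,-0.088,0.436,0,-1],
    [-0.54,0.49,0.1,-0.088,0.436,0,-1]
  ]
}}

```text
clock: 16.25
tcp_pos: [448.3, 102.2, 179.5]
tool_rot: [0.001, -0.1, 0.995, 0.0]
contact_force: [0.6, -0.2, 0.7]
opening: 92.2
finger_force: 0.0
```

>>> {"method": "move_arm", "body": {
  "commands": [
    [-0.53,0.49,-0.5,0,0,0,-1],
    [-0.53,0.49,-0.5,0,0,0,-1],
    [-0.53,0.49,-0.5,0,0,0,-1],
    [-0.53,0.49,-0.5,0,0,0,-1],
    [-0.53,0.49,-0.5,0,0,0,-1]
  ]
}}

```text
clock: 16.75
tcp_pos: [368.4, 175.0, 104.8]
tool_rot: [0.0, -0.1, 0.995, -0.0]
contact_force: [0.4, -0.5, -0.1]
opening: 91.9
finger_force: 0.0
```

>>> {"method": "move_arm", "body": {
  "commands": [
    [-0.017,0.007,-0.3,0,0,0,-1],
    [-0.017,0.007,-0.55,0,0,0,-1],
    [-0.017,0.007,-0.65,0,0,0,-1],
    [-0.017,0.007,-0.65,0,0,0,-1],
    [-0.017,0.007,-0.65,0,0,0,1]
  ]
}}

```text
clock: 17.25
tcp_pos: [367.3, 176.3, 8.2]
tool_rot: [0.001, -0.099, 0.995, 0.0]
contact_force: [0.1, 0.1, -0.5]
opening: 85.9
finger_force: 0.0
```

>>> {"method": "move_arm", "body": {
  "commands": [
    [0,0,0,0,0,0,1],
    [0,0,0,0,0,0,1],
    [0,0,0,0,0,0,1],
    [0,0,0,0,0,0,1],
    [0,0,0,0,0,0,1]
  ],
  "force": 30
}}

```text
clock: 17.75
tcp_pos: [366.5, 176.8, 8.3]
tool_rot: [0.001, -0.1, 0.995, 0.0]
contact_force: [-0.3, -3.1, 9.9]
opening: 57.6
finger_force: 30.0
```

>>> {"method": "move_arm", "body": {
  "commands": [
    [0,0,0.3,0,0,0,1],
    [0,0,0.6,0,0,0,1],
    [0,0,1,0,0,0,1],
    [0,0,1,0,0,0,1],
    [0,0,1,0,0,0,1]
  ]
}}

```text
clock: 18.25
tcp_pos: [366.9, 177.2, 159.0]
tool_rot: [0.002, -0.1, 0.995, 0.001]
contact_force: [0.2, 0.1, -3.0]
opening: 57.6
finger_force: 30.0
```

>>> {"method": "move_arm", "body": {
  "commands": [
    [0.15,-0.15,0.25,0,0,0,1],
    [0.3,-0.3,0.25,0,0,0,1],
    [0.53,-0.5,0.25,0,0,0,1],
    [0.53,-0.5,0.25,0,0,0,1],
    [0.53,-0.5,0.25,0,0,0,1]
  ]
}}

```text
clock: 18.75
tcp_pos: [444.3, 100.8, 192.5]
tool_rot: [-0.002, -0.099, 0.995, -0.0]
contact_force: [-0.3, 0.5, -3.5]
opening: 57.4
finger_force: 30.0
```

>>> {"method": "move_arm", "body": {
  "commands": [
    [0.2,-0.17,-0.05,0.03,-0.15,0,1],
    [0.4,-0.34,-0.05,0.06,-0.3,0,1],
    [0.53,-0.5,-0.1,0.088,-0.436,0,1],
    [0.53,-0.5,-0.1,0.088,-0.436,0,1],
    [0.53,-0.5,-0.1,0.088,-0.436,0,1]
  ]
}}

```text
clock: 19.25
tcp_pos: [522.6, 27.0, 178.1]
tool_rot: [0.17, -0.098, 0.98, 0.018]
contact_force: [1.1, 1.1, -2.9]
opening: 57.6
finger_force: 30.0
```

Run:
```python
from h import *
st()
d=snap('side','pics/s5.png');t=cv2.imread('pics/s5.png')
u,v=proj(d,[570,35,80]).astype(int);cv2.imwrite('pics/v8.png',cv2.resize(t[v-55:v+45,u-75:u+75],None,fx=5,fy=5,interpolation=cv2.INTER_CUBIC))
```

```text
19.25 tcp [522.6  27.  178.1] in seat [ 64.1   1.  134.3] tool axes in seat
 [[-1.     0.    -0.005]
 [ 0.     1.     0.001]
 [ 0.005  0.001 -1.   ]] F seat [ 0.2  0.9 -3.1] 57.588398146924675
rot shares needed [-0.    -0.006 -0.   ]
```

View pics/v8.png

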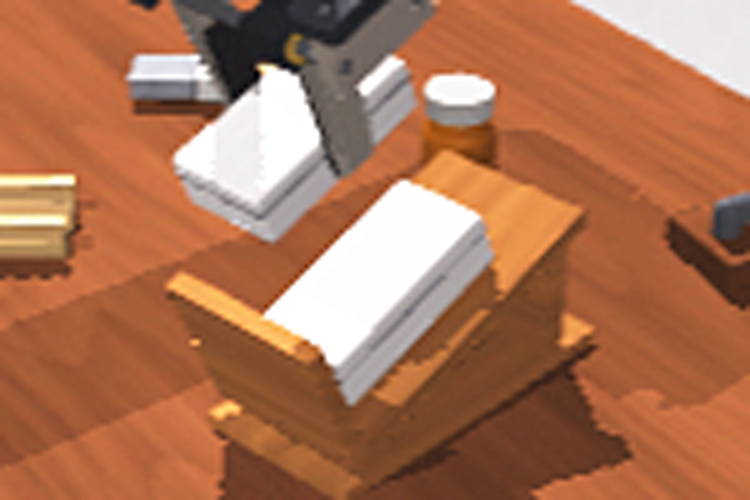

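The short case is held parallel to the slope, above the long one.

>>> {"method": "move_arm", "body": {
  "commands": [
    [0.08,0.012,-0.2,0,-0.006,0,1],
    [0.14,0.022,-0.38,0,-0.006,0,1],
    [0.18,0.03,-0.5,0,-0.006,0,1],
    [0.196,0.034,-0.54,0,-0.006,0,1],
    [0.196,0.034,-0.54,0,-0.006,0,1]
  ]
}}

```text
clock: 19.8
tcp_pos: [553.9, 33.0, 98.2]
tool_rot: [0.174, -0.099, 0.98, 0.017]
contact_force: [0.2, -0.5, -2.1]
opening: 58.2
finger_force: 30.0
```

>>> {"method": "move_arm", "body": {
  "commands": [
    [-0.018,-0.004,-0.01,0,0,0,1],
    [-0.036,-0.007,-0.016,0,0,0,1],
    [-0.036,-0.007,-0.016,0,0,0,1],
    [-0.036,-0.007,-0.016,0,0,0,1]
  ]
}}

```text
clock: 20.2
tcp_pos: [549.0, 30.7, 97.4]
tool_rot: [0.176, -0.098, 0.979, 0.017]
contact_force: [0.5, 0.4, -2.6]
opening: 57.8
finger_force: 30.0
```

```bash
python3 -c "
from h import *
st()"
```

```text
20.2 tcp [549.   30.7  97.4] in seat [61.5 -0.6 49.3] tool axes in seat
 [[-1.    -0.002  0.006]
 [-0.002  1.    -0.001]
 [-0.006 -0.001 -1.   ]] F seat [-0.4  0.3 -2.7] 57.76162146615515
rot shares needed [ 0.     0.008 -0.001]
```

>>> {"method": "move_arm", "body": {
  "commands": [
    [-0.012,0.001,-0.018,0,0.007,0,1],
    [-0.023,0.003,-0.036,0,0.007,0,1],
    [-0.023,0.003,-0.036,0,0.007,0,1]
  ]
}}

```text
clock: 20.5
tcp_pos: [545.5, 31.2, 91.1]
tool_rot: [0.173, -0.098, 0.98, 0.017]
contact_force: [0.2, 0.1, -2.9]
opening: 57.7
finger_force: 30.0
```

>>> {"method": "move_arm", "body": {
  "commands": [
    [-0.006,-0.001,-0.002,0,0,0,1],
    [-0.012,-0.002,-0.005,0,0,0,1],
    [-0.018,-0.004,-0.007,0,0,0,1],
    [-0.018,-0.004,-0.007,0,0,0,1]
  ]
}}

```text
clock: 20.9
tcp_pos: [545.4, 30.9, 91.6]
tool_rot: [0.175, -0.098, 0.98, 0.017]
contact_force: [6.4, 5.8, -2.5]
opening: 57.8
finger_force: 30.0
```

```bash
python3 -c "
from h import *
st()"
```

```text
20.9 tcp [545.4  30.9  91.6] in seat [56.2  0.4 45.1] tool axes in seat
 [[-1.    -0.001  0.004]
 [-0.001  1.    -0.   ]
 [-0.004 -0.    -1.   ]] F seat [ 6.1  4.4 -4.9] 57.76483197888921
rot shares needed [-0.     0.006 -0.001]
```

>>> {"method": "move_arm", "body": {
  "commands": [
    [0.002,0,-0.006,0,0,0,1],
    [0.004,0.001,-0.013,0,0,0,1],
    [0.006,0.001,-0.018,0,0,0,1],
    [0.006,0.001,-0.018,0,0,0,1]
  ]
}}

```text
clock: 21.3
tcp_pos: [546.3, 30.8, 89.1]
tool_rot: [0.175, -0.098, 0.979, 0.017]
contact_force: [5.9, 2.7, 3.0]
opening: 57.4
finger_force: 30.0
```

```bash
python3 -c "
from h import *
st()"
```

```text
21.3 tcp [546.3  30.8  89.1] in seat [56.1  0.  42.4] tool axes in seat
 [[-1.    -0.002  0.004]
 [-0.002  1.    -0.001]
 [-0.004 -0.001 -1.   ]] F seat [7.  1.5 0.7] 57.414486738049725
rot shares needed [ 0.001  0.006 -0.002]
```

>>> {"method": "move_arm", "body": {
  "commands": [
    [0.002,0,-0.005,0,0,0,1],
    [0.002,0,-0.005,0,0,0,1],
    [0.002,0,-0.005,0,0,0,-1],
    [0.002,0,-0.005,0,0,0,-1],
    [0.002,0,-0.005,0,0,0,-1]
  ]
}}

```text
clock: 21.8
tcp_pos: [543.3, 30.7, 86.4]
tool_rot: [0.172, -0.098, 0.98, 0.017]
contact_force: [0.3, 0.3, -0.8]
opening: 79.8
finger_force: 0.0
```

>>> {"method": "move_arm", "body": {
  "commands": [
    [0,0,0,0,0,0,-1],
    [0,0,0,0,0,0,-1],
    [-0.06,-0.012,0.18,0,0,0,-1],
    [-0.15,-0.03,0.42,0,0,0,-1],
    [-0.25,-0.05,0.7,0,0,0,-1]
  ]
}}

```text
clock: 22.3
tcp_pos: [505.1, 23.1, 191.7]
tool_rot: [0.171, -0.098, 0.98, 0.017]
contact_force: [0.7, 0.7, 0.4]
opening: 92.0
finger_force: 0.0
```

>>> {"method": "move_arm", "body": {
  "commands": [
    [-0.5,0.5,0.5,0,0,0,-1],
    [-0.8,0.8,0.5,0,0,0,-1],
    [-0.8,0.8,0.5,0,0,0,-1],
    [-0.8,0.8,0.5,0,0,0,-1],
    [-0.8,0.8,0.5,0,0,0,-1]
  ]
}}

```text
clock: 22.8
tcp_pos: [384.8, 145.9, 268.6]
tool_rot: [0.174, -0.1, 0.979, 0.018]
contact_force: [-0.2, 0.4, -0.7]
opening: 91.9
finger_force: 0.0
```

Run:
```python
from h import *
d=snap('side','pics/s6.png');t=cv2.imread('pics/s6.png')
def pts(T): return {k:np.round((proj(d,SE+RK@np.array(p))-[u-50,v-45])*6) for k,p in T.items()}
u,v=proj(d,[560,35,80]).astype(int);a=cv2.resize(t[v-45:v+45,u-50:u+50],None,fx=6,fy=6,interpolation=cv2.INTER_CUBIC)
print(pts({'short top far':(105,-29,64),'short top low':(0,-29,64),'short top far L':(105,29,64),'long far':(130,-29,34),'long far L':(130,29,34),'long low bottom':(0,-29,0)}))
cv2.imwrite('pics/v9.png',a)
```

```text
{'short top far': array([393., 182.]), 'short top low': array([226., 351.]), 'short top far L': array([294., 135.]), 'long far': array([447., 193.]), 'long far L': array([348., 147.]), 'long low bottom': array([268., 448.])}
```

View pics/v9.png

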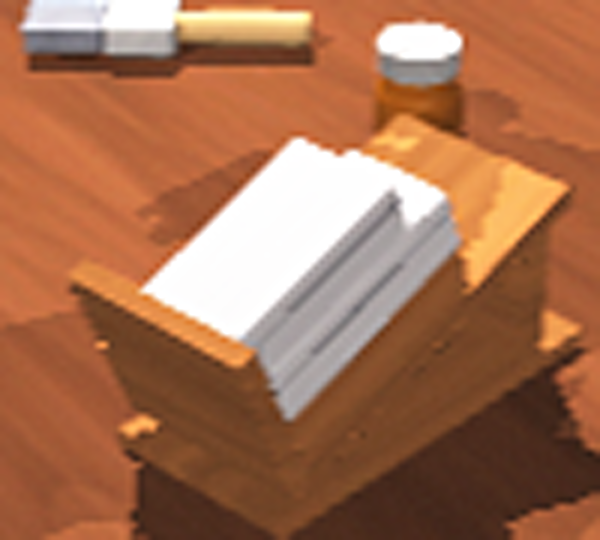

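The short case lies flat on the long one (crop far corner about (395,190), low end at the backstop about (200,320)). I check the end gap with subpixel profiles before handing in.

Run:
```python
from h import *
T=snap('top','pics/t6.png');S=np.load('pics/s6.png.npz')
def prof(img,d,xs,ys,z):
    t=cv2.imread(img).astype(np.float32)
    return np.round(np.mean([[cv2.getRectSubPix(t[:,:,0],(1,1),tuple(map(float,proj(d,SE+RK@np.array([x,y,z])))))[0,0] for x in xs] for y in ys],0)).astype(int)
for n,im,d in(('top','pics/t6.png',T),('side','pics/s6.png',S)):
    Y=np.linspace(-20,20,15)
    print(n,'short low',list(range(-10,14,2)),prof(im,d,range(-10,14,2),Y,64))
    print(n,'short far',list(range(96,116,2)),prof(im,d,range(96,116,2),Y,64))
    print(n,'long far',list(range(120,142,2)),prof(im,d,range(120,142,2),Y,34))
    t=cv2.imread(im).astype(np.float32)
    ys=range(-44,46,3);xs=np.linspace(20,90,15)
    print(n,'across',[int(np.mean([cv2.getRectSubPix(t[:,:,0],(1,1),tuple(map(float,proj(d,SE+RK@np.array([x,y,64])))))[0,0] for x in xs])) for y in ys])
```

```text
top short low [-10, -8, -6, -4, -2, 0, 2, 4, 6, 8, 10, 12] [ 72  72  71  70  75 100 146 192 218 225 224 224]
top short far [96, 98, 100, 102, 104, 106, 108, 110, 112, 114] [226 227 228 230 232 228 219 215 220 224]
top long far [120, 122, 124, 126, 128, 130, 132, 134, 136, 138, 140] [226 226 227 229 232 233 223 197 158 115  83]
top across [38, 43, 44, 42, 57, 122, 193, 224, 225, 224, 222, 222, 223, 223, 222, 222, 224, 226, 227, 226, 226, 227, 226, 228, 208, 139, 80, 68, 69, 68]
side short low [-10, -8, -6, -4, -2, 0, 2, 4, 6, 8, 10, 12] [ 38  38  41  62  77  77  73  73 142 236 255 254]
side short far [96, 98, 100, 102, 104, 106, 108, 110, 112, 114] [254 254 254 254 249 214 178 169 126  77]
side long far [120, 122, 124, 126, 128, 130, 132, 134, 136, 138, 140] [247 252 255 255 253 215 121  73  73  76  80]
side across [160, 162, 140, 135, 158, 181, 244, 254, 253, 253, 253, 253, 253, 253, 253, 253, 253, 253, 253, 253, 253, 253, 254, 254, 214, 92, 50, 54, 55, 56]
```

```bash
python3 -c "
from cell import bot
print(bot.close_job())"
```

```text
the job is handed in; nothing more can be done
None
```

I handed the job in at about 23 s on the robot clock; no verdict was returned. The last pictures show the long case flat on the board with the short case flat on top, both against the backstop and near the middle line; the block, jar and brush were not touched.

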